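# Cap a deep-well block in the bench press

## Robot

A 6-joint arm with a two-finger parallel gripper is mounted at the origin on the work surface. World frame = base frame: x ahead of the robot, y to its left, z up, the work surface at z = 0. Lengths are in mm, angles in rad, forces in N, time in s.
With the tool pointing down it reaches from about 300 to 775 mm from the base axis. Payload 14.6 kg.
Tool frame: the origin (TCP) lies midway between the tips of the shut fingers; the grasp point (between the pads) lies 19 mm behind it; z points along the fingers, y is the line along which they close (so a half turn about z gives the same grasp; the last joint's range is limited). The gripper opens to 94 mm and grips with 3 to 60 N. Pads are 16 mm wide; open, the fingers measure 119 mm over their backs; the gripper's body (75 mm by 177 mm) begins 78 mm behind the grasp point.
Start: joints at [1.088, 0.3, 1.521, -0, 1.321, -0.067], TCP at [222.153, 503.127, 205.446] pointing down, gripper open.
Joint ranges: [-3.03, 3.03], [-0.79, 2.21], [0.23, 2.52], [-1.04, 4.18], [0, 3.07], [-2.55, 2.55]. Speed limits (rad/s): [2.22, 2.22, 2.57, 3.14, 3.14, 3.14].

## Interface

Orientations are given as [roll, pitch, yaw] about the fixed x, y, z axes, in that order (R = Rz(yaw) Ry(pitch) Rx(roll)).
In Python, from cell import manip, camera gives the robot as it stands.
- The arm moves only by the tool move_arm, never from a script. Its arguments are lists of equal length, an entry for each row: "dp": the shift along the world's x, y, z in mm, a list of three; "rotation": the turn, a rotation vector about the world's x, y, z in rad, a list of three; "hand": the opening, from 0 (shut) to 1 (fully open). A call has 1 to 10 rows; each row shifts and turns the commanded pose from where the row before left it; what a row does not reach is not made up. A row lasts 1/8 s, in which the tool goes at most 62.5 mm and 10.7 degrees, less where a joint would pass 70% of its speed; a pose out of reach is approached as far as the arm can. A call with a gripper value outside its range is refused whole. The fingers move at their own pace and stop on an object; "newtons" is the grip in N (left out, the last holds). Time passes only in rows, so rows that do not move let the fingers close. It gives the time, the measured TCP pose, the force, the opening and the grip force at its end, in the units of the state.
- manip.read_state(): the state, without advancing time (a new reading comes with each control period).
- camera(name): name is "side" or "top"; returns a dict with "image" (480x640x3 uint8, red, green, blue), "fx", "fy", "cx", "cy" (pixels), "R" (3x3) and "t" (3): a world point X has camera coordinates R X + t. Camera axes: x right, y down, z forward; pixel columns grow to the right and rows downward; lengths in mm; the calibration is good to about 2 mm. A picture is of the moment at which its call begins. There is no depth.
- manip.sign_off(): hands the job in; it is judged then, once.
The state is a dict: "clock": time; "joints": joint angles; "qd": joint speeds; "effort": joint torques, N m; "eef_pos": TCP position; "eef_rot": TCP orientation; "wrist_force": force on the tool from outside, world axes, zero at the start; "moment": the same for the moment, N m; "finger_gap": finger opening in mm; "finger_force": force on a finger pad.
Only numpy, scipy, OpenCV 4.12 (cv2) and the standard library are available. Lean on these libraries where they do the work, as an engineer would, in place of code of your own. Each camera call takes 0.05 s, during which the arm holds its last target. There are 200 camera calls.

## Task

Take the deep-well block whose cap still stands proud out of the black carrier, set it down upright on the grey mat and let go, then take it again the other way, since the press leaves room for a grip on its long sides only, and seat it flat in the nest of the bench press. Then push the press's pedal fully down to its stop so that the press arm closes the cap, hold it there for about a second, and let the pedal come back up, leaving the block in the nest. Leave everything else where it stands.

Things in the scene. Friction and masses are not known exactly. Their poses are not given: they have to be found in the camera images.
- block_mid (a point): Centre of the white deep-well block's body, 30 mm above its underside. Body 68 mm long (its x) x 46 mm wide (y) x 60 mm high (z up), about 160 g, plain flat ends and sides. On it a white cap plate 62 x 40 x 6 mm stands 14 mm clear of the body on grey plugs, its top 80 mm above the underside. It starts upright in any one of the carrier's three lanes.
- cap (a joint): How far the cap has been pushed down into the block: 0 (standing proud) to 0.014 m. Stiff (2 N) and stays where it is left; the press leaves it about 0.0125 m down, 1.5 mm short of the body, and closes it only over the last 2 degrees before the stop.
- carrier_mid (a point): Middle of the underside of the fixed black carrier, on the bench. Three lanes lie side by side along its x, 66 mm apart, floor 6 mm above the bench. A block stands in a lane with its length along the carrier's y, between walls 46 mm high above the floor, 2.5 mm off its long sides: it can be taken only by its ends, which are open. Lift it 60 mm straight up to clear.
- mat_top (a point): Centre of the upper face of the flat grey fabric mat, fixed on the bench: 150 mm along its x, 120 mm along its y, 4 mm thick.
- nest (a point): Centre of the floor of the fixed press's nest, 30 mm above the bench. x points from the pedal through the nest to the arm's hinge, z up. The block stands here with its length along x, either way round, between two steel end cheeks 40 mm high above this floor, 3.5 mm off each end. Lips 6 mm high stand 3.5 mm off its long sides, which are open for fingers.
- press_hinge (a point): Hinge of the aluminium press arm, 102 mm beyond the nest (+x of the press), 115 mm above the bench. The arm, 120 mm long with a rubber pad, stands raised and leans back away from the nest, its top about 240 mm above the bench. As the pedal goes down it swings over the nest onto the cap.
- pedal_pad (a point): Pressing point on the upper face of the dark steel pedal, on its middle line, 20 mm from its free edge; moves with it. Plate 125 mm long, 90 wide, 12 thick, hinged 75 mm before the nest (-x of the press), 30 mm above the bench, free edge to -x. Released it slopes up by 0.40 rad, this point 76 mm above the bench; at its stop it is level, upper face 36 mm above the bench.
- pedal (a joint): Pedal angle: 0 released (up), 0.40 rad at its stop (level). A spring brings it back; pressing near the free edge takes 4 to 10 N, up to about 20 N while the cap is going in.
- open_block: Bystander in the carrier: a block of the same footprint, 60 mm high, open dark wells, no cap. Origin at its underside.
- cartridge: Bystander in the carrier: same footprint, 72 mm high with two round grey screw caps on top (90 mm in all). Origin at its underside.
- bottle: Bystander: upright amber bottle, 60 mm across, 150 mm high. Origin at its underside.
- beaker: Bystander: glass beaker, 68 mm across, 85 mm high. Origin at its underside.
- jar: Bystander: white-capped jar, 64 mm across, 70 mm high. Origin at its underside.
- tip_box: Bystander: grey tip box with clear lid, 120 x 85 x 75 mm. Origin at its underside.

How it is judged:
By the outcome, as a careful person would: the job done as asked, in the order asked, and still so for the second after the job is handed in, with the robot touching nothing.
It also fails if it takes over 72 s, if anything falls off the work surface, if the arm or the gripper's body presses on something with over 40 N, if the wrist force passes 120 N, or if a joint passes its speed limit or range.

## Working session

There is one attempt and no reset: what is moved stays moved. The work goes in short steps, Python scripts to look and compute and a tool call to move; the robot and the scene stay as the last step left them, time stands still between calls to the robot, and variables do not carry over. Pictures are saved under pics/ and viewed, at most 11 in all, crops included, and the job is handed in when it is done.

Besides the shell and the picture viewer there is one more tool, called after "Call:" as name(argument=value, ...) on one line, values as JSON. move_arm: Moves the arm, as the interface text tells. Its arguments: {"type":"object","properties":{"dp":{"type":"array","items":{"type":"array","items":{"type":"number"}}},"rotation":{"type":"array","items":{"type":"array","items":{"type":"number"}}},"hand":{"type":"array","items":{"type":"number"}},"newtons":{"type":"number"}},"required":["dp","rotation","hand"]}

```bash
mkdir -p pics; python3 - <<'E'
from cell import manip,camera
import cv2,numpy as np,pickle
for n in("top","side"):
    c=camera(n);cv2.imwrite(f"pics/{n}0.png",c["image"][:,:,::-1]);pickle.dump(c,open(n+"0.pkl","wb"))
    print(n,c["fx"],c["cx"],c["cy"],np.round(c["R"],3).tolist(),np.round(c["t"],1), np.round(-np.array(c["R"]).T@c["t"]))
s=manip.read_state();print(s)
E
```

```text
top 477.6574844463461 316.0004961580517 236.9976620563842 [[-0.019, -1.0, -0.008], [-0.984, 0.021, -0.178], [0.179, 0.005, -0.984]] [   6.9  568.4 1388.8] [ 311.  -11. 1468.]
side 524.3828718909093 312.07215011381 230.62342976625183 [[0.957, -0.291, 0.006], [-0.19, -0.638, -0.746], [0.221, 0.713, -0.665]] [-550.   176.5 1561.2] [  214. -1161.  1174.]
{'clock': 0.1, 'joints': array([ 1.08838065e+00,  3.00424777e-01,  1.52151025e+00,  3.81924543e-05,
        1.32068492e+00, -6.65886272e-02]), 'qd': array([-0.00031015, -0.00323116, -0.00237431,  0.00058272,  0.00052698,
        0.00010798]), 'effort': array([ 2.97558021e-03, -5.32644975e+01, -3.53283226e+01,  7.09794788e-02,
        2.35300872e-02, -1.02844751e-04]), 'eef_pos': array([222.0524728 , 502.93346543, 204.94169931]), 'eef_rot': array([-3.14057010e+00, -1.05267596e-04,  2.72575608e+00]), 'wrist_force': array([-0.63822253, -0.23665351, -0.80088726]), 'moment': array([ 0.05967542, -0.04442778,  0.02935995]), 'finger_force': 0.0, 'finger_gap': 94.03280851690612}
```

View pics/top0.png

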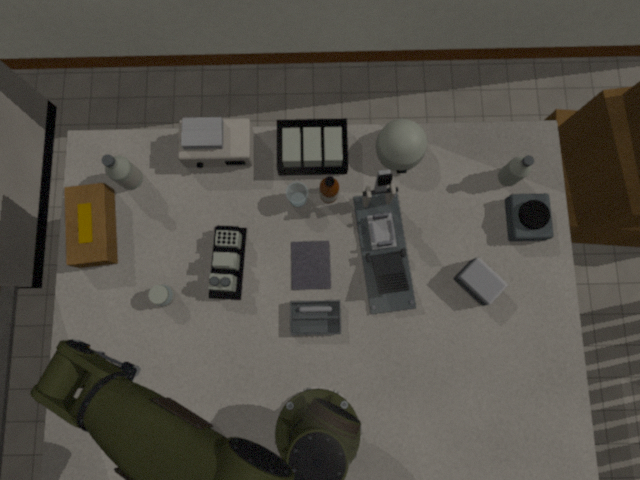

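View pics/side0.png

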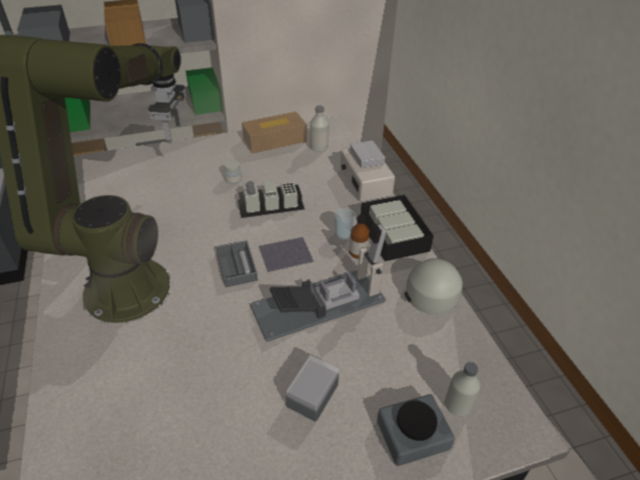

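The capped block is in the middle lane of the carrier (top px ~228,261). The mat is at (311,265), the press nest at (381,231) and the pedal at (388,272). I'll zoom in to get accurate edges.

```bash
python3 - <<'E'
import cv2
def f(n,x,y,w,h,s):
    i=cv2.imread(f"pics/{n}0.png")[y:y+h,x:x+w]
    i=cv2.convertScaleAbs(cv2.resize(i,None,fx=s,fy=s,interpolation=cv2.INTER_CUBIC),alpha=1.5,beta=10)
    cv2.imwrite(f"pics/{n}0c.png",i)
f("top",200,160,220,160,3.6)
f("side",230,170,165,170,3.5)
E
```

```text
(no output)
```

View pics/top0c.png

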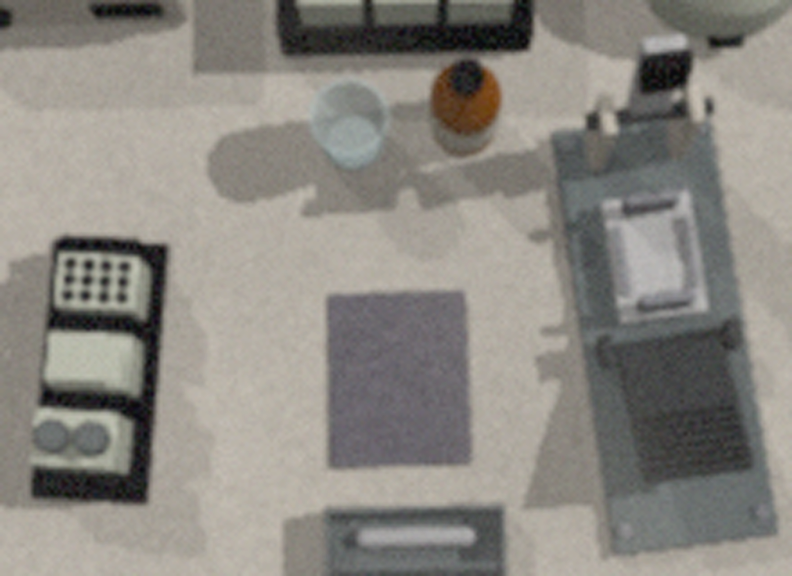

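View pics/side0c.png

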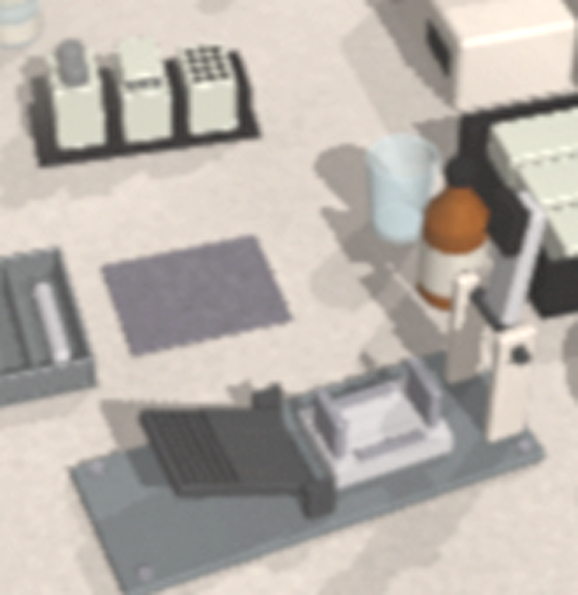

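The capped block (white flat cap) stands in the middle lane, near top-crop (90,360). The pedal's free edge runs (645,482) to (752,468), the nest is centred near (655,256), and the mat corners are clear. I'll fit models from these picks and overlay them as a check.

```bash
cat > h.py <<'E'
import cv2,numpy as np,pickle
from scipy.optimize import least_squares
C={n:pickle.load(open(n+"0.pkl","rb")) for n in("top","side")}
CR={"top":(200,160,3.6),"side":(230,170,3.5)}
def proj(c,P):
    q=np.atleast_2d(P)@np.array(c["R"]).T+c["t"]
    return np.c_[c["fx"]*q[:,0]/q[:,2]+c["cx"],c["fy"]*q[:,1]/q[:,2]+c["cy"]]
def crop(n,P):
    x,y,s=CR[n];return (proj(C[n],P)-[x,y]+.5)*s-.5
def T(p,L):
    L=np.atleast_2d(L).astype(float);c,s=np.cos(p[2]),np.sin(p[2])
    return np.c_[p[0]+c*L[:,0]-s*L[:,1],p[1]+s*L[:,0]+c*L[:,1],L[:,2]]
def fit(p0,obs,ax=False):
    def r(p):
        o=[]
        for n,l,u,w in obs:
            d=(crop(n,T(p,l))[0]-u);o+=list(d*w)
        return o
    s=least_squares(r,p0,loss="soft_l1",f_scale=4);return s.x,np.round(np.reshape(s.fun,(-1,2)),1)
def box(lx,ly,z0,z1):
    return [(a*lx/2,b*ly/2,z) for z in(z0,z1) for a,b in((-1,-1),(1,-1),(1,1),(-1,1))]
E
cat > fit.py <<'E'
from h import *
# mat
m=[("top",(75,60,4),(327,293)),("top",(75,-60,4),(466,291)),("top",(-75,-60,4),(471,465)),("top",(-75,60,4),(328,467)),
("side",(75,60,4),(258,237)),("side",(75,-60,4),(290,320)),("side",(-75,-60,4),(135,353)),("side",(-75,60,4),(103,268))]
mat,r=fit([380,0,0],[(*a,1) for a in m]);print("mat",mat.round(3),r.tolist())
pe=(-187.8,84.2)
o=[("top",(pe[0],45,pe[1]),(645,482),(1,1)),("top",(pe[0],-45,pe[1]),(752,468),(1,1)),("side",(pe[0],45,pe[1]),(140,412),(1,1)),("side",(pe[0],-45,pe[1]),(180,488),(1,1)),
("top",(0,0,33),(655.5,256),(1,1))]
pr,r=fit([450,-160,0.1],o);print("press",pr.round(3),r.tolist())
# block local frame: x length (68) ~ world y ; carrier yaw: block x along carrier y
b=[("top",(31,20,86),(45,388)),("top",(31,-20,86),(55,332)),("top",(-34,-23,66),(141,336)),("top",(-34,23,66),(139,397)),
("side",(-34,23,6),(125,143)),("side",(-34,-23,6),(170,135))]
bl,r=fit([400,250,1.57],[(*a,1) for a in b]);print("block",bl.round(3),r.tolist())
np.save("fit.npy",[mat,pr,bl])
E
cat > ov.py <<'E'
from h import *
mat,pr,bl=np.load("fit.npy")
for n in("top","side"):
    x,y,s=CR[n];w,h=(220,160) if n=="top" else (165,170)
    i=cv2.imread(f"pics/{n}0c.png")
    def L(p,l,c,close=True):
        u=crop(n,T(p,l));cv2.polylines(i,[np.round(u*8).astype(int)],close,c,1,cv2.LINE_AA,3)
    def B(p,b,c):
        L(p,b[:4],c);L(p,b[4:],c)
        for k in range(4):L(p,[b[k],b[k+4]],c,False)
    L(mat,box(150,120,4,4)[:4],(0,255,0))
    for d in(-66,0,66):
        q=bl.copy();q[:2]+=d*np.array([-np.sin(bl[2]),np.cos(bl[2])])
        B(q,box(68,46,6,66 if d!=-66*0+66 else 66),(0,0,255))
        if d==0:B(q,box(62,40,80,86),(255,0,0))
    B(pr,box(75,53,30,70),(0,0,255))
    L(pr,[(-187.8,45,84.2),(-187.8,-45,84.2),(-72.7,-45,35.5),(-72.7,45,35.5)],(0,255,255))
    L(pr,[(102,-40,115),(102,40,115)],(255,0,255));L(pr,[(-200,0,8),(150,0,8)],(255,255,0))
    cv2.imwrite(f"pics/{n}_ov.png",i)
i=cv2.imread("pics/top_ov.png");j=cv2.imread("pics/side_ov.png")
E
python3 fit.py; python3 ov.py; ls pics
```

```text
mat [ 4.90964e+02  1.44830e+01 -3.00000e-03] [[1.3, -0.2], [1.1, -0.7], [-0.0, -0.6], [1.6, -0.1], [-1.2, -3.7], [3.7, -0.5], [-4.1, 0.6], [-1.5, -4.0]]
press [ 585.904 -205.569   -6.171] [[-0.5, -1.2], [3.7, -2.1], [-1.3, -4.2], [-1.1, 0.6], [-0.0, 1.2]]
block [499.764 263.285  51.772] [[5.0, -4.2], [-1.0, 2.9], [-2.9, 2.2], [-5.0, -3.3], [-0.4, 4.9], [0.1, 6.4]]
side0.png
side0c.png
side_ov.png
top0.png
top0c.png
top_ov.png
```

View pics/top_ov.png

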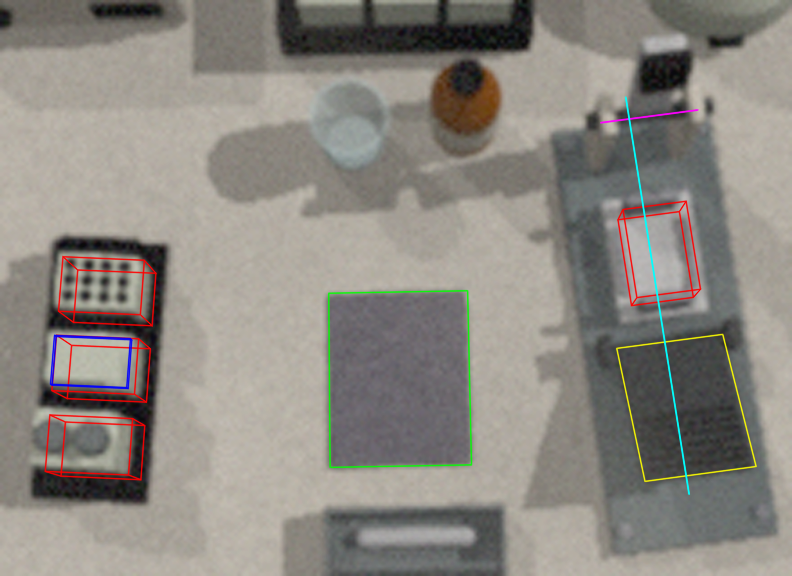

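View pics/side_ov.png

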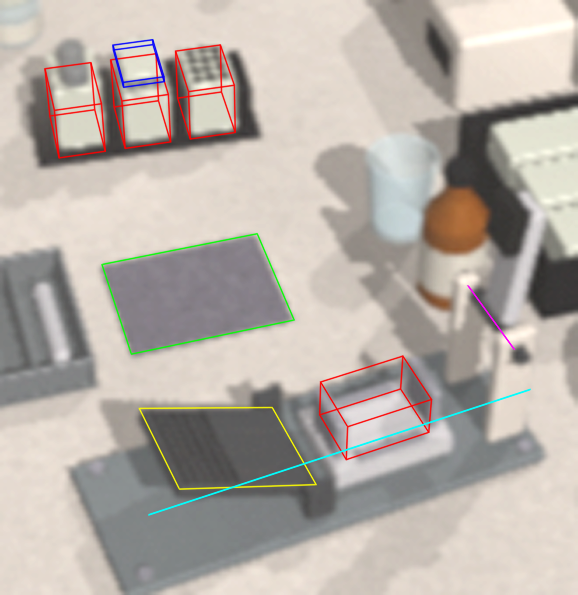

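The mat fits well. The block model should move about 5 mm toward +y. The press yaw and nest need a finer look, since the overlay sits ~10 px off on the cheeks in the side view.

```bash
python3 - <<'E'
import cv2,numpy as np
o=np.zeros((600,800,3),np.uint8)
def f(n,x,y,w,h,s,X,Y):
    i=cv2.imread(f"pics/{n}0.png")[y:y+h,x:x+w]
    i=cv2.convertScaleAbs(cv2.resize(i,None,fx=s,fy=s,interpolation=cv2.INTER_CUBIC),alpha=1.6,beta=0)
    o[Y:Y+h*s,X:X+w*s]=i
f("top",358,205,46,92,6,0,0)       # pixel = (c+.5)/6-.5+358
f("side",305,262,65,50,8,280,0)    # x=(c-280)
f("top",205,220,45,32+1,5,280,410)
f("side",236,176,70,45,4,510,410)
cv2.imwrite("pics/zoom.png",o)
E
```

```text
(no output)
```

View pics/zoom.png

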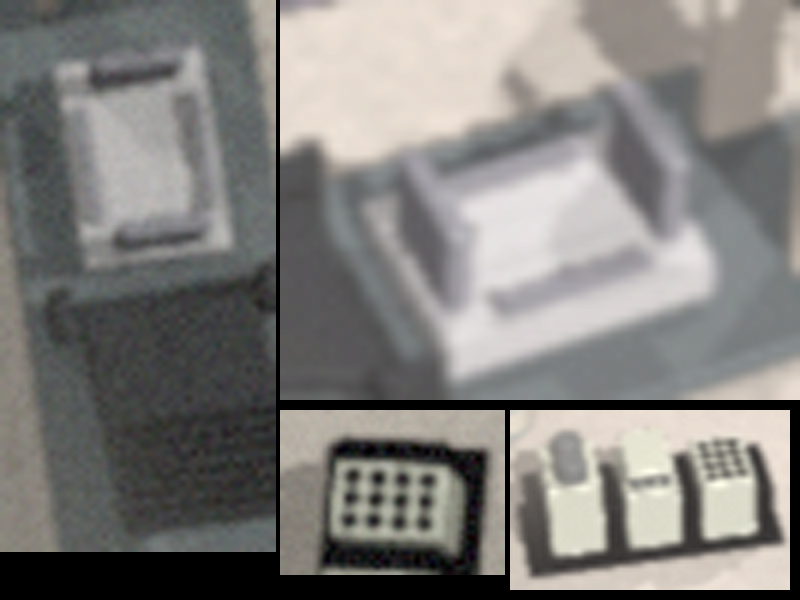

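Clear view of the nest. Platform corners in the top zoom are (55,65), (198,48), (232,245) and (85,268). In the side zoom they are (365,205), (447,345) and (712,262). I'll fit the pose together with the platform's size.

```bash
cat > fit2.py <<'E'
from h import *
def px(n,c):
    x,y,s,X=((358,205,6,0) if n=="top" else (305,262,8,280)); return np.array([(c[0]-X+.5)/s-.5+x,(c[1]+.5)/s-.5+y])
def cp(n,c):
    x,y,s=CR[n];return (np.array(c)+.5)/s-.5+[x,y]
pe=(-187.8,84.2)
def model(p,only=None):
    a,b=p[3:5];dt=p[5:7]
    o=[("top",(a,b,30),px("top",(55,65))),("top",(a,-b,30),px("top",(198,48))),("top",(-a,-b,30),px("top",(232,245))),("top",(-a,b,30),px("top",(85,268))),
    ("side",(-a,b,30),px("side",(365,205))),("side",(-a,-b,30),px("side",(447,345))),("side",(a,-b,30),px("side",(712,262))),
    ("top",(pe[0],45,pe[1]),cp("top",(645,482))),("top",(pe[0],-45,pe[1]),cp("top",(752,468))),("side",(pe[0],45,pe[1]),cp("side",(140,412))),("side",(pe[0],-45,pe[1]),cp("side",(180,488)))]
    m=np.load("fit.npy")[0]
    r=[]
    for n,l,u in o:
        if only and n!=only: continue
        r+=list(proj(C[n],T(p,l))[0]-u+(dt if n=="side" else 0))
    return np.r_[r,dt*1.0]
for only in(None,"top","side"):
    s=least_squares(model,[590,-205,.1,50,35,0,0],args=(only,),loss="soft_l1",f_scale=1)
    print(only,s.x.round(3));print(np.round(s.fun[:-2].reshape(-1,2),1).tolist())
    if only is None:
        f=np.load("fit.npy");f[1]=s.x[:3];f[2]=[500,268,1.5];np.save("fit.npy",f)
E
python3 fit2.py
```

```text
None [ 5.86929e+02 -2.04829e+02  1.12000e-01  5.23510e+01  3.71570e+01
  4.70000e-02  3.55000e-01]
[[0.0, 0.6], [0.0, 0.3], [-0.2, 0.7], [0.2, 0.0], [-0.1, -0.1], [0.1, 0.4], [-0.0, -0.1], [-0.4, -0.7], [0.7, -0.9], [-0.0, -1.1], [0.0, 0.2]]
top [ 5.86952e+02 -2.04828e+02  1.09000e-01  5.25330e+01  3.74310e+01
  0.00000e+00  0.00000e+00]
[[-0.0, 0.5], [0.2, 0.2], [-0.1, 0.8], [0.0, 0.1], [-0.6, -0.7], [0.6, -0.9]]
side [ 5.86546e+02 -2.06200e+02  1.15000e-01  5.21610e+01  3.65940e+01
  1.00000e-02  3.10000e-02]
[[-0.0, 0.1], [0.1, 0.4], [-0.2, -0.3], [-0.1, -0.9], [0.1, 0.4]]
```

```bash
python3 - <<'E'
from h import *
def bp(n,u,z):
    c=C[n];R=np.array(c["R"]);d=R.T@[(u[0]-c["cx"])/c["fx"],(u[1]-c["cy"])/c["fy"],1];o=-R.T@c["t"]
    return (o+d*(z-o[2])/d[2]).round(1)
print("open centre",bp("top",(227.0,237.6),66))
print("front bottoms",bp("side",(266.1,209.9),6),bp("side",(278.6,208.1),6))
k=lambda x,y:((x+.5)/3.6-.5+200,(y+.5)/3.6-.5+160)
for p in((141,336),(139,397)):print("body near top",bp("top",k(*p),66))
for p in((45,388),(55,332),(130,334),(127,390)):print("cap",bp("top",k(*p),86))
print(bp("top",k(58,238),52),bp("top",k(33,495),52),bp("top",k(147,502),52),bp("top",k(167,243),52))
E
```

```text
open centre [569.5 261.3  66. ]
front bottoms [480.  240.7   6. ] [524.3 237.9   6. ]
body near top [522.4 225.5  66. ]
body near top [471.9 226.7  66. ]
cap [478.4 299.5  86. ]
cap [524.1 292.2  86. ]
cap [521.2 231.1  86. ]
cap [475.5 233.   86. ]
[609.3 298.6  52. ] [394.6 315.3  52. ] [387.  221.7  52. ] [603.1 206.7  52. ]
```

Nest ≈ (587.5, −205.3), yaw 0.11. Block ≈ (501.5, 266), with its length along 1.50 rad. Moving above the block now.

Call:
move_arm(dp=[[31,-26.3,0],[31,-26.3,0],[31,-26.3,0],[31,-26.3,0],[31,-26.3,0],[31,-26.3,0],[31,-26.3,0],[31,-26.3,0],[31,-26.3,0],[0,0,0]], rotation=[[0,0,0.0385],[0,0,0.0385],[0,0,0.0385],[0,0,0.0385],[0,0,0.0385],[0,0,0.0385],[0,0,0.0385],[0,0,0.0385],[0,0,0.0385],[0,0,0]], hand=[1,1,1,1,1,1,1,1,1,1], newtons=20)

```text
clock: 1.35
eef_pos: [502.3, 264.8, 204.8]
eef_rot: [-3.141, -0.001, 3.07]
wrist_force: [-0.9, 0.3, -0.0]
finger_gap: 94.2
finger_force: 0.0
```

Call:
move_arm(dp=[[0,0,-30],[0,0,-35],[0,0,-30],[0,0,-20],[0,0,-15],[0,0,-15],[0,0,-12],[0,0,0]], rotation=[[0,0,0],[0,0,0],[0,0,0],[0,0,0],[0,0,0],[0,0,0],[0,0,0],[0,0,0]], hand=[1,1,1,1,1,1,1,1])

```text
clock: 2.35
eef_pos: [500.8, 266.3, 47.7]
eef_rot: [-3.141, -0.001, 3.072]
wrist_force: [0.8, 0.1, 0.4]
finger_gap: 94.4
finger_force: 0.0
```

Call:
move_arm(dp=[[0,0,-12],[0,0,-11],[0,0,0]], rotation=[[0,0,0],[0,0,0],[0,0,0]], hand=[1,1,1])

```text
clock: 2.72
eef_pos: [500.7, 266.2, 24.4]
eef_rot: [-3.141, -0.001, 3.072]
wrist_force: [-0.1, -0.2, 0.2]
finger_gap: 93.9
finger_force: 0.0
```

Call:
move_arm(dp=[[0,0,0],[0,0,0],[0,0,0],[0,0,0],[0,0,0],[0,0,0]], rotation=[[0,0,0],[0,0,0],[0,0,0],[0,0,0],[0,0,0],[0,0,0]], hand=[0.8,0.7,0.6,0.5,0.4,0.4])

```text
clock: 3.48
eef_pos: [501.3, 266.4, 25.7]
eef_rot: [3.142, 0.0, 3.072]
wrist_force: [-1.1, -1.0, 5.2]
finger_gap: 67.8
finger_force: 20.0
```

Gripped at 67.8 mm. Next: lift, carry to the mat centre (491,14) while turning to ψ=1.68, and hover.

Call:
move_arm(dp=[[0,0,5],[0,0,15],[0,0,25],[0,0,25],[0,0,25],[0,0,25],[0,0,5],[0,0,0]], rotation=[[0,0,0],[0,0,0],[0,0,0],[0,0,0],[0,0,0],[0,0,0],[0,0,0],[0,0,0]], hand=[0.4,0.4,0.4,0.4,0.4,0.4,0.4,0.4])

```text
clock: 4.47
eef_pos: [501.0, 266.4, 150.2]
eef_rot: [-3.142, -0.0, 3.072]
wrist_force: [0.7, 0.4, -2.2]
finger_gap: 67.9
finger_force: 20.0
```

Call:
move_arm(dp=[[-1,-28,0],[-1,-28,0],[-1,-28,0],[-1,-28,0],[-1,-28,0],[-1,-28,0],[-1,-28,0],[-1,-28,0],[-1,-28,0],[-1,0,0]], rotation=[[0,0,-0.139],[0,0,-0.139],[0,0,-0.139],[0,0,-0.139],[0,0,-0.139],[0,0,-0.139],[0,0,-0.139],[0,0,-0.139],[0,0,-0.139],[0,0,-0.139]], hand=[0.4,0.4,0.4,0.4,0.4,0.4,0.4,0.4,0.4,0.4])

```text
clock: 5.72
eef_pos: [490.6, 13.0, 149.3]
eef_rot: [-3.14, -0.0, 1.676]
wrist_force: [-0.4, 0.2, -1.7]
finger_gap: 68.0
finger_force: 20.0
```

Call:
move_arm(dp=[[0,0,-30],[0,0,-30],[0,0,-25],[0,0,-15],[0,0,-10],[0,0,-6],[0,0,0]], rotation=[[0,0,0],[0,0,0],[0,0,0],[0,0,0],[0,0,0],[0,0,0],[0,0,0]], hand=[0.4,0.4,0.4,0.4,0.4,0.4,0.4])

```text
clock: 6.6
eef_pos: [491.2, 14.4, 34.5]
eef_rot: [3.142, -0.0, 1.682]
wrist_force: [0.3, -0.4, -1.8]
finger_gap: 67.9
finger_force: 20.0
```

Call:
move_arm(dp=[[0,0,-5],[0,0,-4],[0,0,-2],[0,0,0],[0,0,0]], rotation=[[0,0,0],[0,0,0],[0,0,0],[0,0,0],[0,0,0]], hand=[0.4,0.4,0.4,0.4,0.4])

```text
clock: 7.22
eef_pos: [491.2, 14.4, 23.7]
eef_rot: [3.142, 0.0, 1.682]
wrist_force: [-3.1, 0.1, 5.7]
finger_gap: 67.9
finger_force: 20.0
```

Contact (fz went from −1.8 to +5.7 N). Release, then rise clear.

Call:
move_arm(dp=[[0,0,0],[0,0,0],[0,0,0],[0,0,0],[0,0,0],[0,0,15],[0,0,30],[0,0,40],[0,0,40],[0,0,0]], rotation=[[0,0,0],[0,0,0],[0,0,0],[0,0,0],[0,0,0],[0,0,0],[0,0,0],[0,0,0],[0,0,0],[0,0,0]], hand=[0.8,0.9,1,1,1,1,1,1,1,1])

```text
clock: 8.48
eef_pos: [492.5, 14.4, 152.1]
eef_rot: [3.136, 0.001, 1.682]
wrist_force: [-1.1, -0.4, 0.3]
finger_gap: 93.7
finger_force: 0.0
```

Call:
move_arm(dp=[[0,0,0],[0,0,0],[0,0,0],[0,0,0],[0,0,0],[0,0,0],[0,0,0],[0,0,0],[0,0,0],[0,0,0]], rotation=[[0,0,-0.157],[0,0,-0.157],[0,0,-0.157],[0,0,-0.157],[0,0,-0.157],[0,0,-0.157],[0,0,-0.157],[0,0,-0.157],[0,0,-0.157],[0,0,-0.157]], hand=[1,1,1,1,1,1,1,1,1,1])

```text
clock: 9.72
eef_pos: [490.8, 14.5, 148.0]
eef_rot: [-3.141, 0.001, 0.107]
wrist_force: [0.4, 0.2, 0.3]
finger_gap: 93.7
finger_force: 0.0
```

```bash
python3 - <<'E'
from cell import manip,camera
import cv2,numpy as np
o=np.zeros((600,800,3),np.uint8)
t=camera("top")["image"][:,:,::-1];s=camera("side")["image"][:,:,::-1]
a=cv2.resize(t[215:315,260:350],None,fx=4.4,fy=4.4,interpolation=cv2.INTER_CUBIC);b=cv2.resize(s[170:300,225:325],None,fx=4,fy=4,interpolation=cv2.INTER_CUBIC)
o[:a.shape[0],:a.shape[1]]=a;o[:b.shape[0],400:400+b.shape[1]]=b
cv2.imwrite("pics/mat1.png",cv2.convertScaleAbs(o,alpha=1.5))
print(manip.read_state()["eef_pos"],manip.read_state()["eef_rot"])
E
```

```text
[490.82713654  14.43315511 148.09306597] [-3.14142616e+00  7.89973708e-04  1.10219826e-01]
```

View pics/mat1.png

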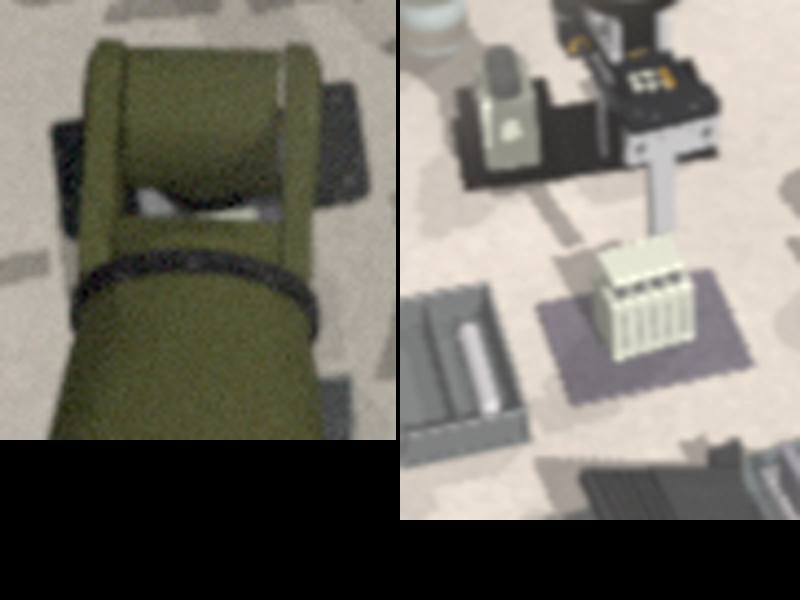

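The block stands upright on the mat (side panel ~(648,300)), with the cap proud. Descend and grip its long sides.

Call:
move_arm(dp=[[0,0,-30],[0,0,-30],[0,0,-25],[0,0,-20],[0,0,-13],[0,0,-6],[0,0,0]], rotation=[[0,0,0],[0,0,0],[0,0,0],[0,0,0],[0,0,0],[0,0,0],[0,0,0]], hand=[1,1,1,1,1,1,1])

```text
clock: 10.7
eef_pos: [491.2, 14.4, 24.5]
eef_rot: [-3.142, 0.0, 0.113]
wrist_force: [0.1, 0.6, -0.6]
finger_gap: 93.9
finger_force: 0.0
```

Call:
move_arm(dp=[[0,0,0],[0,0,0],[0,0,0],[0,0,0],[0,0,0],[0,0,0],[0,0,0],[0,0,0],[0,0,0]], rotation=[[0,0,0],[0,0,0],[0,0,0],[0,0,0],[0,0,0],[0,0,0],[0,0,0],[0,0,0],[0,0,0]], hand=[0.8,0.7,0.6,0.5,0.4,0.3,0.2,0.2,0.2])

```text
clock: 11.82
eef_pos: [491.2, 14.4, 24.5]
eef_rot: [3.141, -0.0, 0.112]
wrist_force: [0.2, -1.3, 1.3]
finger_gap: 45.9
finger_force: 20.0
```

Call:
move_arm(dp=[[0,0,10],[0,0,30],[0,0,35],[0,0,30],[0,0,0]], rotation=[[0,0,0],[0,0,0],[0,0,0],[0,0,0],[0,0,0]], hand=[0.2,0.2,0.2,0.2,0.2])

```text
clock: 12.45
eef_pos: [492.0, 14.5, 131.4]
eef_rot: [3.141, -0.004, 0.112]
wrist_force: [-0.3, 0.1, -2.3]
finger_gap: 45.9
finger_force: 20.0
```

Call:
move_arm(dp=[[12,-27.5,0],[12,-27.5,0],[12,-27.5,0],[12,-27.5,0],[12,-27.5,0],[12,-27.5,0],[12,-27.5,0],[12,-27.5,0],[0,0,0],[0,0,0]], rotation=[[0,0,0],[0,0,0],[0,0,0],[0,0,0],[0,0,0],[0,0,0],[0,0,0],[0,0,0],[0,0,0],[0,0,0]], hand=[0.2,0.2,0.2,0.2,0.2,0.2,0.2,0.2,0.2,0.2])

```text
clock: 13.7
eef_pos: [586.6, -205.0, 128.1]
eef_rot: [-3.14, 0.002, 0.112]
wrist_force: [-0.7, 0.1, -1.6]
finger_gap: 45.9
finger_force: 20.0
```

Call:
move_arm(dp=[[0,0,-20],[0,0,-20],[0,0,-8],[0,0,0]], rotation=[[0,0,0],[0,0,0],[0,0,0],[0,0,0]], hand=[0.2,0.2,0.2,0.2])

```text
clock: 14.2
eef_pos: [587.0, -205.0, 81.2]
eef_rot: [-3.141, 0.001, 0.113]
wrist_force: [-0.2, 0.6, -1.4]
finger_gap: 45.8
finger_force: 20.0
```

```bash
python3 - <<'E'
from cell import manip,camera
import cv2,numpy as np,pickle
c=camera("side");pickle.dump(c,open("side1.pkl","wb"));s=c["image"][:,:,::-1]
b=cv2.resize(s[230:325,290:390],None,fx=6,fy=6,interpolation=cv2.INTER_CUBIC)
cv2.imwrite("pics/nest1.png",cv2.convertScaleAbs(b,alpha=1.5))
print(manip.read_state()["eef_pos"],manip.read_state()["eef_rot"])
E
```

```text
[ 587.30311892 -205.28899544   81.90549884] [ 3.14147580e+00 -3.10239456e-04  1.12695848e-01]
```

View pics/nest1.png

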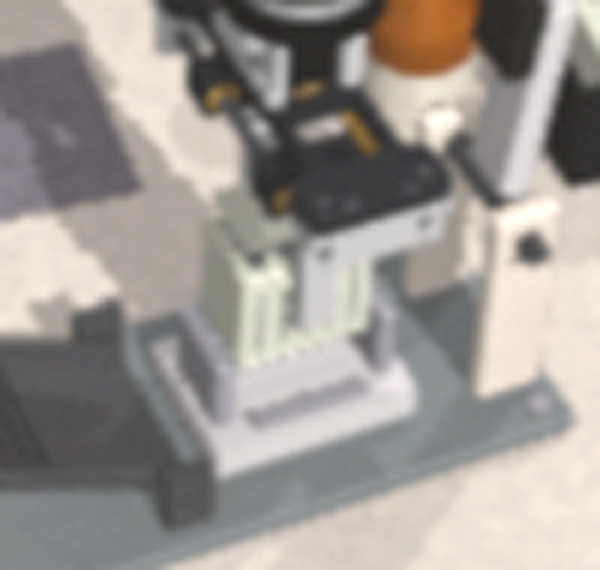

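The block already hangs ~9 mm between the cheeks (bottom edge (243,362) to (370,328)) with no side force. Lowering gently.

Call:
move_arm(dp=[[0,0,-8],[0,0,-8],[0,0,-5],[0,0,-3],[0,0,0]], rotation=[[0,0,0],[0,0,0],[0,0,0],[0,0,0],[0,0,0]], hand=[0.2,0.2,0.2,0.2,0.2])

```text
clock: 14.88
eef_pos: [587.1, -205.6, 57.3]
eef_rot: [-3.141, 0.0, 0.112]
wrist_force: [0.7, 0.8, -2.4]
finger_gap: 46.1
finger_force: 20.0
```

Call:
move_arm(dp=[[0,0,-3],[0,0,-3],[0,0,-2],[0,0,0],[0,0,0]], rotation=[[0,0,0],[0,0,0],[0,0,0],[0,0,0],[0,0,0]], hand=[0.2,0.2,0.2,0.2,0.2])

```text
clock: 15.5
eef_pos: [587.3, -205.6, 50.5]
eef_rot: [3.141, -0.0, 0.112]
wrist_force: [-5.8, 2.5, 8.4]
finger_gap: 46.2
finger_force: 20.0
```

Call:
move_arm(dp=[[0,0,0],[0,0,0],[0,0,0],[0,0,0],[0,0,10],[0,0,30],[0,0,40],[0,0,40],[0,0,0]], rotation=[[0,0,0],[0,0,0],[0,0,0],[0,0,0],[0,0,0],[0,0,0],[0,0,0],[0,0,0],[0,0,0]], hand=[0.7,0.8,0.8,0.8,0.8,0.8,0.8,0.8,0.8])

```text
clock: 16.62
eef_pos: [588.4, -206.1, 173.6]
eef_rot: [3.139, -0.006, 0.112]
wrist_force: [0.7, -0.4, -0.2]
finger_gap: 75.1
finger_force: 0.0
```

Call:
move_arm(dp=[[-24,-2.6,0],[-24,-2.6,0],[-24,-2.6,0],[-24,-2.6,0],[-24,-2.6,0],[-24,-2.6,0],[-24,-2.6,0],[0,0,-20],[0,0,-20],[0,0,0]], rotation=[[0,0,0],[0,0,0],[0,0,0],[0,0,0],[0,0,0],[0,0,0],[0,0,0],[0,0,0],[0,0,0],[0,0,0]], hand=[0.5,0.3,0.1,0,0,0,0,0,0,0])

```text
clock: 17.88
eef_pos: [418.4, -223.3, 128.2]
eef_rot: [-3.14, 0.002, 0.112]
wrist_force: [0.7, 0.2, 0.2]
finger_gap: 0.6
finger_force: 0.0
```

```bash
python3 - <<'E'
from cell import manip,camera
import cv2,numpy as np,pickle
c=camera("side");s=c["image"][:,:,::-1]
b=cv2.resize(s[220:340,250:400],None,fx=5,fy=5,interpolation=cv2.INTER_CUBIC)
cv2.imwrite("pics/nest2.png",cv2.convertScaleAbs(b,alpha=1.5))
print(manip.read_state()["eef_pos"],manip.read_state()["eef_rot"])
E
```

```text
[ 418.90012918 -223.6043016   129.27440921] [-3.14079677e+00  9.51575309e-04  1.12306970e-01]
```

View pics/nest2.png

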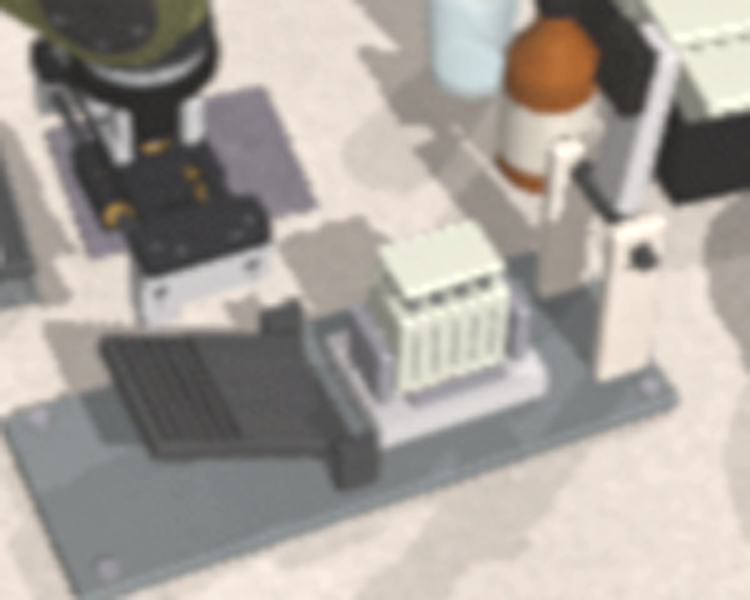

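The block is seated flat in the nest, and the shut fingers are above the pedal. Pressing along its arc.

Call:
move_arm(dp=[[0,0,-20],[0,0,-18],[0,0,-8],[0,0,-3],[0,0,-3],[-1,0,-3],[-1,0,-3],[-1,0,-3],[-1,0,-3],[0,0,0]], rotation=[[0,0,0],[0,0,0],[0,0,0],[0,0,0],[0,0,0],[0,0,0],[0,0,0],[0,0,0],[0,0,0],[0,0,0]], hand=[0,0,0,0,0,0,0,0,0,0])

```text
clock: 19.18
eef_pos: [415.5, -224.3, 66.2]
eef_rot: [3.14, -0.001, 0.112]
wrist_force: [-1.0, -1.0, 5.9]
finger_gap: 0.9
finger_force: 2.5
```

Call:
move_arm(dp=[[-1,0,-4],[-1,0,-4],[-1,0,-4],[-1,0,-4],[-0.5,0,-3],[-0.5,0,-3],[0,0,0]], rotation=[[0,0,0],[0,0,0],[0,0,0],[0,0,0],[0,0,0],[0,0,0],[0,0,0]], hand=[0,0,0,0,0,0,0])

```text
clock: 20.05
eef_pos: [410.7, -224.7, 44.4]
eef_rot: [3.139, -0.001, 0.112]
wrist_force: [-2.8, -3.8, 7.4]
finger_gap: -0.0
finger_force: 3.8
```

Call:
move_arm(dp=[[-0.5,0,-2],[0,0,-2],[0,0,-2],[0,0,-1],[0,0,-1],[0,0,0]], rotation=[[0,0,0],[0,0,0],[0,0,0],[0,0,0],[0,0,0],[0,0,0]], hand=[0,0,0,0,0,0])

```text
clock: 20.8
eef_pos: [410.0, -224.9, 36.8]
eef_rot: [3.139, -0.001, 0.112]
wrist_force: [-7.7, -4.8, 14.4]
finger_gap: 0.4
finger_force: 6.9
```

Call:
move_arm(dp=[[0,0,-1],[0,0,0],[0,0,-1],[0,0,0]], rotation=[[0,0,0],[0,0,0],[0,0,0],[0,0,0]], hand=[0,0,0,0])

```text
clock: 21.3
eef_pos: [410.0, -224.9, 35.7]
eef_rot: [3.139, -0.001, 0.113]
wrist_force: [-12.5, -1.4, 29.3]
finger_gap: 0.1
finger_force: 14.5
```

Call:
move_arm(dp=[[0,0,-1],[0,0,0],[0,0,0],[0,0,0],[0,0,0],[0,0,0],[0,0,0],[0,0,0],[0,0,0]], rotation=[[0,0,0],[0,0,0],[0,0,0],[0,0,0],[0,0,0],[0,0,0],[0,0,0],[0,0,0],[0,0,0]], hand=[0,0,0,0,0,0,0,0,0])

```text
clock: 22.42
eef_pos: [410.1, -225.0, 35.5]
eef_rot: [3.139, -0.001, 0.113]
wrist_force: [-18.7, 2.0, 44.1]
finger_gap: 0.4
finger_force: 21.6
```

It's on the stop: 1 mm more command moved it only 0.2 mm and added 15 N. Held for about a second, so now the pedal comes up gently.

Call:
move_arm(dp=[[0,0,2],[0,0,3],[1,0,4],[1,0,5],[1,0,5],[1,0,5],[1,0,6],[1,0,6],[1,0,6],[1,0,6]], rotation=[[0,0,0],[0,0,0],[0,0,0],[0,0,0],[0,0,0],[0,0,0],[0,0,0],[0,0,0],[0,0,0],[0,0,0]], hand=[0,0,0,0,0,0,0,0,0,0])

```text
clock: 23.68
eef_pos: [417.8, -223.8, 80.8]
eef_rot: [3.142, -0.0, 0.112]
wrist_force: [1.0, 0.0, 0.3]
finger_gap: 0.5
finger_force: 0.0
```

Call:
move_arm(dp=[[0,0,10],[0,0,20],[0,0,30],[0,0,30],[-15,15,10],[-15,15,0],[-15,15,0],[0,0,0],[0,0,0],[0,0,0]], rotation=[[0,0,0],[0,0,0],[0,0,0],[0,0,0],[0,0,0],[0,0,0],[0,0,0],[0,0,0],[0,0,0],[0,0,0]], hand=[0,0,0,0,0,0,0,0,0,0])

```text
clock: 24.92
eef_pos: [372.9, -179.1, 180.4]
eef_rot: [-3.141, 0.0, 0.112]
wrist_force: [0.3, -0.6, 0.9]
finger_gap: 0.6
finger_force: 0.0
```

```bash
python3 - <<'E'
from cell import manip,camera
import cv2,numpy as np,pickle
c=camera("side");s=c["image"][:,:,::-1]
b=cv2.resize(s[220:340,250:400],None,fx=5,fy=5,interpolation=cv2.INTER_CUBIC)
cv2.imwrite("pics/end.png",cv2.convertScaleAbs(b,alpha=1.5))
print(manip.read_state()["eef_pos"],manip.read_state()["wrist_force"])
E
```

```text
[ 372.83157654 -179.08548068  180.29643692] [ 0.10746791 -0.44353411  0.39755853]
```

View pics/end.png

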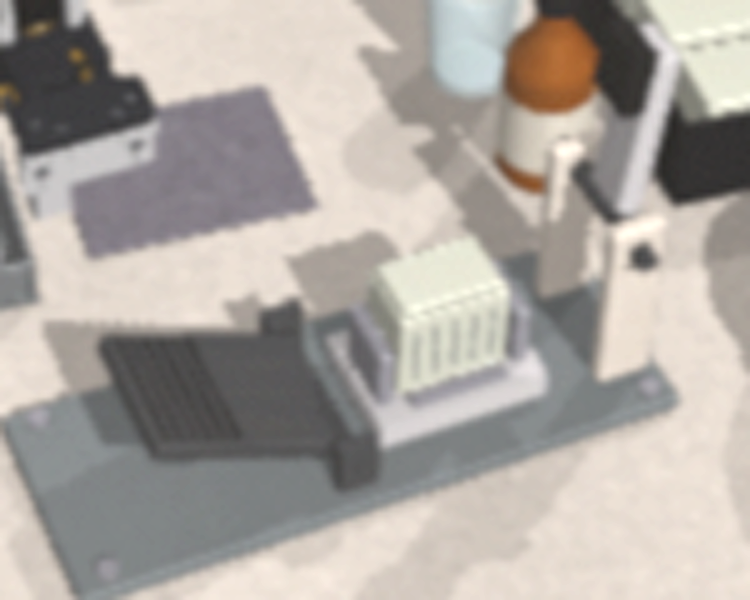

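The cap is closed, the block sits in the nest, the pedal and arm are back up, and the robot is clear.

```bash
python3 -c "
from cell import manip
print(manip.sign_off())"
```

```text
the job is handed in; nothing more can be done
None
```

The capped block was set down on the mat, re-gripped by its long sides and seated in the press nest; the pedal went to its stop for about a second and came back up, the last picture shows the cap closed, and the job was handed in at about 25 s of the 72 s allowed.

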